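Hang the gauge plate on the catch hook, scale outward

ROBOT

A 7-joint arm with a two-finger parallel gripper is mounted at the origin on the work surface; the furniture and walls round the work are solid. World frame = base frame: x ahead of the robot, y to its left, z up, the work surface at z = 0. Lengths are in m, angles in rad, forces in N, time in s.
With the tool pointing down it reaches from about 0.425 to 0.825 m from the base axis. Payload 3.6 kg.
Tool frame: the origin (TCP) lies between the finger pads; the fingertips stand 25 mm ahead of it and the grasp point (between the pads) lies 6 mm ahead of it; z points along the fingers, y is the line along which they close (so a half turn about z gives the same grasp; the last joint's range is limited). The gripper opens to 93 mm and grips with 3 to 60 N. Pads are 15 mm wide; open, the fingers measure 128 mm over their backs; the gripper's body (75 mm by 188 mm) begins 65 mm behind the grasp point.
Start: joints at [-1.167, 0.615, -0.013, 1.423, 0.008, 1.103, -0.04], TCP at [0.271, 0.591, 0.244] pointing down, gripper open.
Joint ranges: [-3.12, 3.12], [-0.3, 2.06], [-1.34, 1.32], [0.26, 2.42], [-1.36, 4.5], [0.01, 1.98], [-2.84, 2.84]. Speed limits (rad/s): [2.79, 2.79, 3.14, 3.14, 3.14, 3.14, 3.14].

INTERFACE

Orientations are given as a 3x3 rotation matrix whose columns are the frame's x, y, z axes.
In Python, from workcell import sense, optics, workorder gives the robot as it stands.
- The arm moves only by the tool jog_arm, never from a script. Its argument "rows" is a list of rows, each an object with "jaw": the closure in counts, from 0 (fully open) to 255 (shut); "xyz": the shift along the tool's x, y, z in cm, a list of three; "twist": the turn, a rotation vector about the tool's x, y, z in rad, a list of three. In form: [{"jaw": jaw, "xyz": [tx, ty, tz], "twist": [rx, ry, rz]}, ...]. A call has 1 to 12 rows; each row is the pose to reach, as a shift and turn from the pose commanded when the call began, along the tool's axes at that moment; what a row does not reach only later rows make up. A row lasts 1/8 s, in which the tool goes at most 62.5 mm and 10.7 degrees, less where a joint would pass 70% of its speed; a pose out of reach is approached as far as the arm can. A call with a gripper value outside its range is refused whole. The fingers move at their own pace and stop on an object; "squeeze" is the grip in N (left out, the last holds). Time passes only in rows, so rows that repeat a pose let the fingers close. It gives the time, the measured TCP pose, the force, the opening and the grip force at its end, in the units of the state.
- sense(): the state, without advancing time (a new reading comes with each control period).
- optics.read_camera(name): name is "scene" or "top" or "wrist"; returns the picture (384x512x3 uint8, red, green, blue); there is no depth.
- optics.get_calibration(name): a dict with "intrinsics" (3x3 intrinsics, pixels), "R" (3x3) and "t" (3): a world point X has camera coordinates R X + t. Camera axes: x right, y down, z forward; pixel columns grow to the right and rows downward; lengths in m; the calibration is good to about 2 mm. A picture is of the moment at which its call begins: read the wrist's pose just before it. get_calibration takes no time and is no camera call; for the wrist camera it gives the pose at the moment of the call.
- workorder.sign_off(): hands the job in; it is judged then, once.
Trained networks look in the newest picture that a camera, given by its name, has taken for a name from the list of things; names that differ only in an ending like _2 or _b are one class to them, and where a whole thing is asked for, a point or a joint stands for the part that bears it (a point fixed in the world has none). Each returns a list of dicts, best first, with "score" (0 to 1); they miss things now and then, are a little off and sometimes report something else, mostly with a low value. They report only what shows in the picture. A call takes as long as a camera call.
- optics.trace(camera, target): "region" (384x512 bool, what is visible of it) and "extent" ([centre column, centre row, width, height] in pixels, round what is visible of it).
- optics.landmark_of(camera, target): "at" ([column, row] in pixels: a listed point, or the origin of a listed thing).
The state is a dict: "time": time; "joints": joint angles; "joint_vel": joint speeds; "joint_efforts": joint torques, N m; "tcp_pos": TCP position; "tool_rot": TCP orientation; "contact_force": force on the tool from outside, world axes, zero at the start; "wrist_torque": the same for the moment, N m; "opening": finger opening in m; "finger_force": force on a finger pad.
Only numpy, scipy, OpenCV 4.12 (cv2) and the standard library are available. Lean on these libraries where they do the work, as an engineer would, in place of code of your own. Each camera call takes 0.05 s, during which the arm holds its last target. There are 200 camera calls.

TASK

Take the upright gauge plate out of its slotted block and hang it on the stand's hook with its graduated face outward (away from the post). Push it on through its hole, past the spring catch, until it is home against the rubber washer and the catch has sprung up in front of it; do not force it (the hook's height and length are set differently each time, so feel your way and keep the push below about 15 N), let go and leave the other things on the bench where they are.

Things in the scene. Friction and masses are not known exactly. Their poses are not given: they have to be found in the camera images.
- plate: Blue gauge plate, 8 mm thick (x), 60 mm wide (y), 115 mm tall (z), 0.10 to 0.15 kg. Origin at the centre of its foot edge. The graduated white face with a red stripe near the top looks along its -x; the +x face is plain blue. It can start facing any way; turn it only about the vertical.
- plate_hole (a point): Centre (mid thickness) of the hole that goes through the plate along x: 13 mm wide (y) x 11 mm tall (z), 70 mm above the foot. 39.5 mm of solid plate above the hole serve for gripping across the 8 mm thickness. When let go, the plate hangs with the top of its hole on the bar.
- plate_edge (a point): Point on the plate's +y side edge, 30 mm from the hole's centre at the hole's height. Seated the right way round it lies on the stand's +y side.
- holder: Grey slotted block, 70 x 96 x 33 mm, fixed to the bench. Origin at the centre of its underside. The slot, 11 mm (x) x 66 mm (y), open upward, has its floor 8 mm above the bench; the plate stands loose in it, 25 mm deep, its axes parallel to the block's. Beware of the room's dark upright panel, 430 mm tall, on its left (+y): cross it high.
- stand: Hook stand fixed to the bench: grey foot 92 x 90 x 10 mm, 20 mm square post, dark clamp block on its top, 28 x 30 x 44 mm, reaching 14 mm above the prong's axis. Origin on the post's axis at the bench. The hook's prong sticks out of the block, level, along the stand's -x (outward). A sprung black rubber washer, 22 mm across, backs the pocket; it gives 3 N per mm for 2 mm, then stops solid.
- block_mouth (a point): Mid-height spot where the prong leaves the block; axes as the stand. Block and prong are clamped differently each time, NOT measured: the axis runs level, 10 mm below to 10 mm above this point; the tip is 48 to 76 mm out. Prong: 8 mm bar, 7 mm conical tip (end 3 mm wide). Behind the tip: catch ramp begins at 8 mm, peaks at 21, drops at 23.5; washer face at 34. Home is the pocket between the two.
- catch (a joint): How far the polished brass spring catch on top of the prong is pressed down into it, in m: 0 sprung up, 0.008 fully down. Sprung up, it stands 6.5 mm above the bar. The plate must press it 3 to 6.5 mm to pass, which takes some 2 to 6 N of push; it springs up again behind the plate.
- reel: Blue reel of solder wire, 52 mm across, 38 mm tall, a bystander. Origin under its centre.
- measure: Yellow tape measure, 33 x 79 x 60 mm, a bystander. Origin under its centre.
- pliers: Blue-handled pliers lying flat, 67 x 161 x 12 mm, a bystander. Origin under its centre.
- torch: Black torch lying on its side, 35 x 121 x 35 mm, a bystander. Origin under its centre.
- multimeter: Yellow multimeter lying on its back, 145 x 68 x 47 mm, a bystander. Origin under its centre.
- driver: Yellow-handled screwdriver, 27 x 170 x 31 mm, a bystander. Origin under its centre.

How it is judged:
By the outcome, as a careful person would: the job done as asked, in the order asked, and still so for the second after the job is handed in, with the robot touching nothing.
It also fails if it takes over 72 s, if anything falls off the work surface, if the arm or the gripper's body presses on something with over 40 N, if the wrist force passes 120 N, or if a joint passes its speed limit or range.

## Working session

There is one attempt and no reset: what is moved stays moved. The work goes in short steps, Python scripts to look and compute and a tool call to move; the robot and the scene stay as the last step left them, time stands still between calls to the robot, and variables do not carry over. Pictures are saved under pics/ and viewed, at most 10 in all, crops included, and the job is handed in when it is done.

Besides the shell and the picture viewer there is one more tool, called by a JSON object that holds its "method" and its "body", one argument or row to a line. jog_arm: Moves the arm, as the interface text tells. Its arguments: {"type":"object","properties":{"rows":{"type":"array"},"squeeze":{"type":"number"}},"required":["rows"]}

```bash
mkdir -p pics; cat > h.py <<'E'
import numpy as np, cv2
from workcell import sense, optics, workorder
def cal(n):
    c=optics.get_calibration(n); return np.array(c["intrinsics"]),np.array(c["R"]),np.array(c["t"])
def ray(c,p):
    K,R,t=c; d=R.T@np.linalg.solve(K,[p[0],p[1],1.]); return -R.T@t,d
def atz(c,p,z):
    o,d=ray(c,p); return o+d*(z-o[2])/d[2]
def proj(c,X):
    K,R,t=c; q=K@(R@np.array(X)+t); return q[:2]/q[2]
def tri(obs):
    A=np.zeros((3,3));b=np.zeros(3)
    for c,p in obs:
        o,d=ray(c,p); d=d/np.linalg.norm(d); M=np.eye(3)-np.outer(d,d); A+=M;b+=M@o
    X=np.linalg.solve(A,b); return X,[np.round(proj(c,X)-p,1) for c,p in obs]
E
python3 - <<'E'
from h import *
np.set_printoptions(precision=4,suppress=True)
C={}
P={}
for n in ["scene","top"]:
    im=optics.read_camera(n); C[n]=cal(n); P[n]=im
    print(n,"cam at",-C[n][1].T@C[n][2], "fwd",C[n][1][2])
    for t in ["plate","plate_hole","plate_edge","holder","stand","block_mouth"]:
        r=optics.landmark_of(n,t)
        print(n,t,[(np.round(q["at"],1),round(q["score"],2)) for q in r[:2]])
cv2.imwrite("pics/a.png",np.vstack([P["scene"],P["top"]])[:,:,::-1][:, :])
im=np.hstack([P["scene"],P["top"]])[:,:,::-1]; cv2.imwrite("pics/scene.png",cv2.resize(P["scene"][:,:,::-1],(800,600)));cv2.imwrite("pics/top.png",cv2.resize(P["top"][:,:,::-1],(800,600)))
E
```

```text
scene cam at [ 0.472  -0.7265  0.782 ] fwd [-0.0232  0.7598 -0.6497]
scene plate [(array([212.6, 329.1]), 0.74)]
scene plate_hole [(array([207.2, 312.8]), 0.79)]
scene plate_edge [(array([196.3, 307. ]), 0.72)]
scene holder [(array([208.6, 328.8]), 0.98)]
scene stand [(array([278.5, 332.3]), 0.92)]
scene block_mouth [(array([274. , 304.5]), 0.57)]
top cam at [0.3115 0.0953 1.3592] fwd [ 0.0952 -0.0039 -0.9955]
top plate [(array([361.2, 213.3]), 0.47)]
top plate_hole []
top plate_edge [(array([359.5, 218. ]), 0.51), (array([366.5, 212.5]), 0.18)]
top holder [(array([359.4, 211.9]), 0.73)]
top stand [(array([354.4, 173. ]), 0.73)]
top block_mouth [(array([365.8, 169.5]), 0.58)]
```

View pics/scene.png

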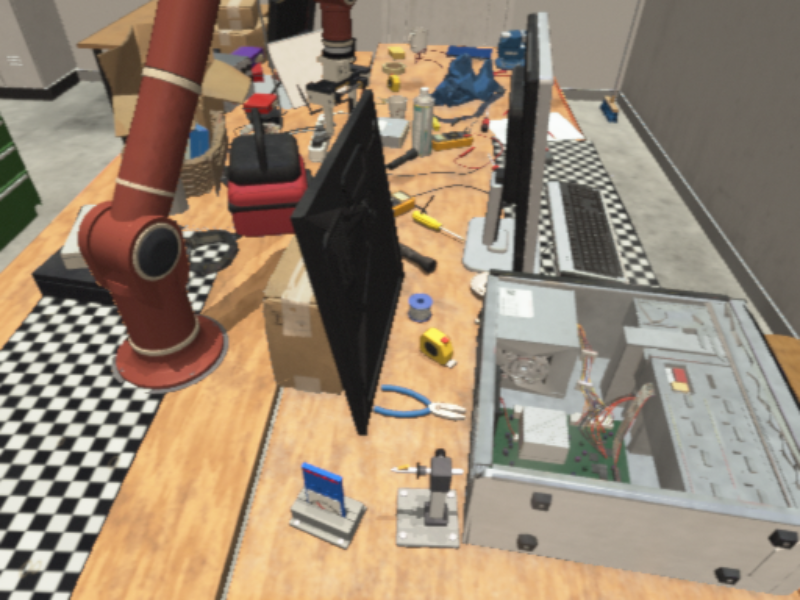

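View pics/top.png

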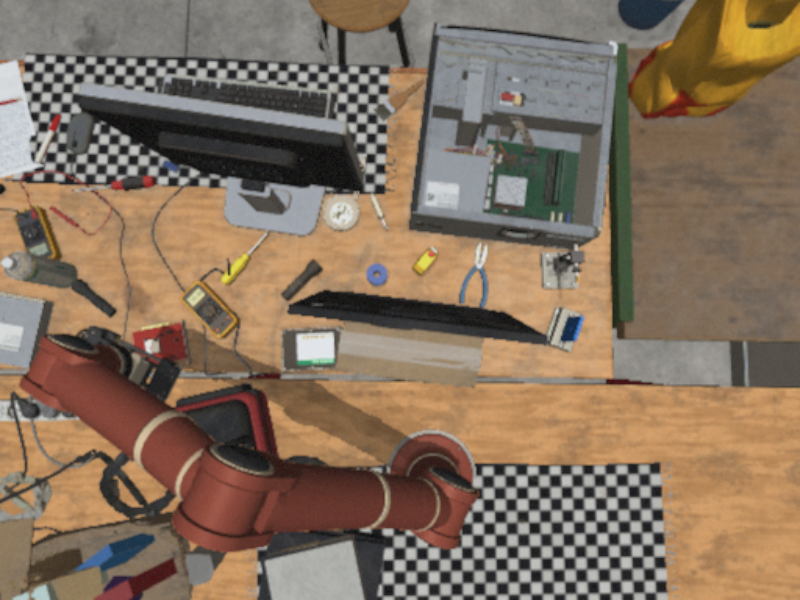

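The scene view shows the plate in its block at about (325,490), with its red-striped face toward the camera, and the stand at (435,490) with its prong pointing left (about -x). The tall dark panel stands between the arm and both of them. Next I'll measure these.

```bash
python3 - <<'E'
from h import *
np.set_printoptions(precision=4,suppress=True)
S=cal("scene");T=cal("top")
print(sense()["tcp_pos"],sense()["tool_rot"])
print("holder",tri([(S,(208.6,328.8)),(T,(359.4,211.9))]))
print("stand",tri([(S,(278.5,332.3)),(T,(354.4,173.0))]))
print("mouth",tri([(S,(274,304.5)),(T,(365.8,169.5))]))
for n,c in [("holder",(208.6,328.8)),("stand",(278.5,332.3))]:
    print(n,atz(S,c,0))
print("hole z0.078",atz(S,(207.2,312.8),.078),"edge",atz(S,(196.3,307),.078))
P={}
for n,x0,y0,x1,y1 in [("scene",180,280,310,355),("top",330,150,385,230)]:
    im=optics.read_camera(n); P[n]=cv2.resize(im[y0:y1,x0:x1],None,fx=6,fy=6,interpolation=cv2.INTER_CUBIC)[:,:,::-1]
    for t in ["plate","holder","stand"]:
        r=optics.trace(n,t)
        if r:
            m=r[0]["region"].astype(np.uint8); cn=max(cv2.findContours(m,0,1)[0],key=cv2.contourArea)
            print(n,t,r[0]["score"],m.sum(),cv2.minAreaRect(cn),cv2.approxPolyDP(cv2.convexHull(cn),1.5,True)[:,0].tolist())
cv2.imwrite("pics/sc.png",P["scene"]);cv2.imwrite("pics/tc.png",P["top"])
E
```

```text
[0.2708 0.5909 0.2437] [[-0.9091  0.4167 -0.    ]
 [ 0.4167  0.9091 -0.    ]
 [ 0.     -0.     -1.    ]]
holder (array([ 0.3559, -0.321 ,  0.0038]), [array([-0.7,  0.1]), array([-0.1, -0.4])])
stand (array([ 0.5165, -0.3094, -0.0174]), [array([-2.7,  0.3]), array([-0.1, -1.6])])
mouth (array([ 0.505 , -0.3135,  0.1111]), [array([-0.1,  0. ]), array([-0., -0.])])
holder [ 0.3569 -0.3187  0.    ]
stand [ 0.5219 -0.3174  0.    ]
hole z0.078 [ 0.3597 -0.3227  0.078 ] edge [ 0.3332 -0.3101  0.078 ]
scene plate 0.83 632 ((206.63790893554688, 312.6551818847656), (36.953372955322266, 23.026222229003906), 21.801410675048828) [[194, 296], [218, 305], [219, 330], [196, 320], [193, 304]]
scene holder 0.97 1042 ((207.42050170898438, 328.682861328125), (45.65414047241211, 32.01770782470703), 23.498565673828125) [[193, 312], [223, 318], [232, 324], [230, 334], [221, 350], [214, 349], [185, 336], [185, 323]]
scene stand 0.72 1981 ((273.5, 318.0), (64.0, 43.0), 90.0) [[282, 286], [295, 300], [293, 347], [290, 350], [256, 349], [253, 346], [252, 300]]
top plate 0.51 166 ((365.8500061035156, 209.45001220703125), (10.11928653717041, 18.024980545043945), 18.434947967529297) [[372, 202], [369, 216], [360, 217], [359, 214], [363, 204]]
top holder 0.67 301 ((359.6153869628906, 209.92308044433594), (16.86598777770996, 26.671794891357422), 11.309932708740234) [[357, 196], [370, 200], [364, 224], [351, 219], [352, 206]]
top stand 0.88 589 ((359.5, 170.5), (25.0, 27.0), 90.0) [[373, 161], [370, 181], [368, 183], [349, 183], [347, 181], [347, 160], [369, 158]]
```

View pics/sc.png

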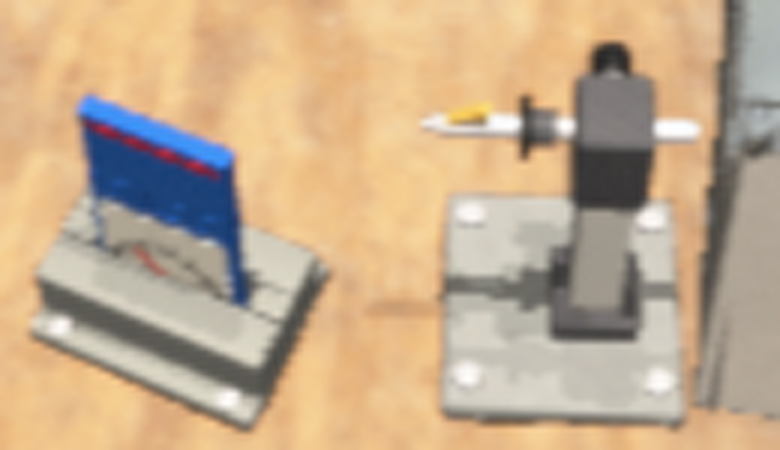

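View pics/tc.png

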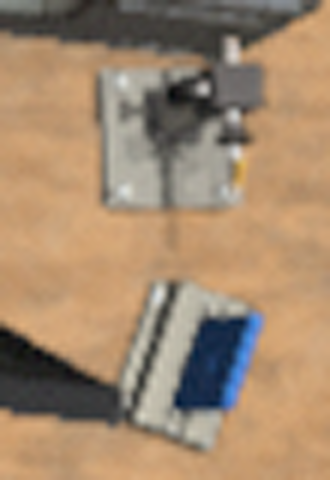

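The crops show the striped, graduated face toward -y and the plain blue face toward +y, so the plate's yaw is about 65-70°. The prong points to -x with its tip near scene pixel (250,300), and the panel's end is close to the block's +y side. I'll work out clearances and refine the yaws.

```bash
python3 - <<'E'
from h import *
from scipy.optimize import least_squares
np.set_printoptions(precision=4,suppress=True)
S=cal("scene");T=cal("top")
f=.64
print("panel foot near end scene",atz(S,(363*f,430*f),0), "top near corner(295,218)",atz(S,(297*f,218*f),.43),"far top",atz(S,(370*f,93*f),.43))
print("panel top cam: ends",atz(T,(545*f,340*f),.43),atz(T,(545*f,340*f),0.0),atz(T,(290*f,310*f),.43))
print("monitor", atz(T,(362*f,188*f),.45),atz(T,(80*f,90*f),.45),"case corner",atz(T,(412*f,230*f),.17))
def sc(x,y): return (180+x/6-.5+.08,280+y/6-.5+.08)
def tc(x,y): return (330+x/6-.5+.08,150+y/6-.5+.08)
# plate top corners z .123
a,b=atz(S,sc(82,100),.123),atz(S,sc(232,155),.123); print("plate top front edge",a,b,np.linalg.norm(a-b),np.degrees(np.arctan2(*(a-b)[1::-1]))-90)
a,b=atz(T,tc(228,408),.123),atz(T,tc(258,318),.123); print("top:",a,b,np.linalg.norm(a-b),np.degrees(np.arctan2(*(a-b)[1::-1]))-90)
# holder underside corners scene
a,b=atz(S,sc(32,330),0),atz(S,sc(248,428),0); print("holder front edge",a,b,np.linalg.norm(a-b),np.degrees(np.arctan2(*(a-b)[1::-1]))-90)
a,b=atz(T,tc(155,285),.03),atz(T,tc(122,410),.03); print("holder left edge",a,b,np.linalg.norm(a-b),np.degrees(np.arctan2(*(b-a)[1::-1]))-90)
for q in [(445,198),(675,198),(443,410),(683,418)]: print("foot",atz(S,sc(*q),.01))
for q in [(103,70),(104,207),(240,208)]: print("foot T",atz(T,tc(*q),.01))
print("tip",tri([(S,sc(420,122)),(T,tc(239,190))]))
print("rear",tri([(S,sc(698,130)),(T,tc(232,36))]))
print("washer",tri([(S,sc(527,127)),(T,tc(237,130))]))
E
```

```text
panel foot near end scene [ 0.3975 -0.1639  0.    ] top near corner(295,218) [ 0.3289 -0.1744  0.43  ] far top [0.3783 0.2479 0.43  ]
panel top cam: ends [ 0.3252 -0.1618  0.43  ] [ 0.3315 -0.2809  0.    ] [0.3693 0.2744 0.43  ]
monitor [0.5791 0.1548 0.45  ] [0.7446 0.6482 0.45  ] case corner [0.568  0.0599 0.17  ]
plate top front edge [ 0.331  -0.3118  0.123 ] [ 0.3873 -0.3303  0.123 ] 0.05929056402584766 71.87753568857715
top: [ 0.3309 -0.3135  0.123 ] [ 0.3844 -0.3322  0.123 ] 0.05669920823342994 70.81485248656625
holder front edge [ 0.3042 -0.3361  0.    ] [ 0.3924 -0.369   0.    ] 0.09417262368620843 69.53874642137154
holder left edge [ 0.4099 -0.2987  0.03  ] [ 0.33   -0.2768  0.03  ] 0.08291558445673958 74.67075959417818
foot [ 0.4612 -0.2762  0.01  ]
foot [ 0.5544 -0.2705  0.01  ]
foot [ 0.4651 -0.3626  0.01  ]
foot [ 0.5547 -0.3603  0.01  ]
foot T [ 0.552  -0.2722  0.01  ]
foot T [ 0.4618 -0.272   0.01  ]
foot T [ 0.4626 -0.3607  0.01  ]
tip (array([ 0.456 , -0.319 ,  0.1334]), [array([ 1.6, -0.2]), array([0.1, 1. ])])
rear (array([ 0.5511, -0.316 ,  0.1326]), [array([ 0.4, -0. ]), array([0. , 0.3])])
washer (array([ 0.4928, -0.3183,  0.1327]), [array([ 1.2, -0.1]), array([0.1, 0.7])])
```

{"method": "jog_arm", "body": {
  "rows": [
    {"jaw": 0, "xyz": [0, 0, -37.5], "twist": [0, 0, 0]},
    {"jaw": 0, "xyz": [0, 0, -37.5], "twist": [0, 0, 0]},
    {"jaw": 0, "xyz": [0, 0, -37.5], "twist": [0, 0, 0]},
    {"jaw": 0, "xyz": [0, 0, -37.5], "twist": [0, 0, 0]},
    {"jaw": 0, "xyz": [-3, -3, -37.5], "twist": [0, 0, 0]},
    {"jaw": 0, "xyz": [-6, -6, -37.5], "twist": [0, 0, 0]},
    {"jaw": 0, "xyz": [-10, -9, -37.5], "twist": [0, 0, 0]},
    {"jaw": 0, "xyz": [-14, -13, -37.5], "twist": [0, 0, 0]},
    {"jaw": 0, "xyz": [-18, -17, -37.5], "twist": [0, 0, 0]},
    {"jaw": 0, "xyz": [-21.4, -19.9, -37.5], "twist": [0, 0, 0]}
  ]
}}

```text
time: 2.35
tcp_pos: [0.383, 0.3178, 0.6198]
tool_rot: [[-0.908, 0.419, 0.002], [0.419, 0.908, 0.001], [-0.001, 0.002, -1.0]]
contact_force: [0.1, -0.1, -0.7]
opening: 0.0931
finger_force: 0.0
```

```bash
python3 - <<'E'
from h import *
np.set_printoptions(precision=4,suppress=True)
S=cal("scene");T=cal("top");f=.64
for a in [(362,188),(358,130)]:
  print("monitor top?",tri([(S,(545*f,14*f)),(T,(a[0]*f,a[1]*f))]))
s=sense();print(s["tcp_pos"],s["tool_rot"],s["joints"],s["time"])
E
```

```text
monitor top? (array([0.593 , 0.1409, 0.5789]), [array([-22.8,   5.2]), array([  2.9, -21.9])])
monitor top? (array([0.6361, 0.1531, 0.5854]), [array([-4. ,  1.4]), array([ 0.4, -4. ])])
[0.383  0.3178 0.6198] [[-0.9081  0.4188  0.0018]
 [ 0.4188  0.9081  0.0012]
 [-0.0012  0.0018 -1.    ]] [-0.8351  0.2706  0.1614  0.9545 -0.0454  1.9174  0.4436] 2.35
```

{"method": "jog_arm", "body": {
  "rows": [
    {"jaw": 0, "xyz": [-4.7, -2.8, 0], "twist": [0, 0, 0]},
    {"jaw": 0, "xyz": [-9.4, -5.7, 0], "twist": [0, 0, 0]},
    {"jaw": 0, "xyz": [-13.5, -9.3, 0], "twist": [0, 0, 0]},
    {"jaw": 0, "xyz": [-17, -13, 0], "twist": [0, 0, 0]},
    {"jaw": 0, "xyz": [-20.2, -17.7, 0], "twist": [0, 0, 0]},
    {"jaw": 0, "xyz": [-23.2, -22.4, 0], "twist": [0, 0, 0]},
    {"jaw": 0, "xyz": [-25, -27.3, 0], "twist": [0, 0, 0]},
    {"jaw": 0, "xyz": [-26.9, -32.2, 0], "twist": [0, 0, 0]},
    {"jaw": 0, "xyz": [-27.6, -38, 0], "twist": [0, 0, 0]},
    {"jaw": 0, "xyz": [-28, -44, 0], "twist": [0, 0, 0]},
    {"jaw": 0, "xyz": [-28.3, -49.5, 0], "twist": [0, 0, 0]},
    {"jaw": 0, "xyz": [-28.3, -49.5, 0], "twist": [0, 0, 0]}
  ]
}}

```text
time: 3.85
tcp_pos: [0.4307, -0.2512, 0.619]
tool_rot: [[-0.905, 0.426, -0.001], [0.426, 0.905, -0.002], [-0.0, -0.002, -1.0]]
contact_force: [-0.3, 0.3, -0.5]
opening: 0.0931
finger_force: 0.0
```

```bash
python3 - <<'E'
from h import *
np.set_printoptions(precision=4,suppress=True)
s=sense();print(s["tcp_pos"],s["joints"],s["time"])
c=cal("wrist");print("wristcam",-c[1].T@c[2],c[1][2], [np.round(proj(c,p)) for p in [(.359,-.319,.123),(.456,-.319,.133)]])
E
```

```text
[ 0.4307 -0.2512  0.619 ] [ 0.227   0.2836  0.4271  0.9591 -0.1215  1.9203  1.7277] 3.85
wristcam [ 0.3577 -0.2165  0.7603] [ 0.262  -0.126  -0.9568] [array([213., 124.]), array([234., 167.])]
```

{"method": "jog_arm", "body": {
  "rows": [
    {"jaw": 0, "xyz": [0.3, -3, 6], "twist": [0, 0, -0.1]},
    {"jaw": 0, "xyz": [0.6, -5.8, 12], "twist": [0, 0, -0.1]},
    {"jaw": 0, "xyz": [0.6, -5.8, 18], "twist": [0, 0, -0.1]},
    {"jaw": 0, "xyz": [0.6, -5.8, 24], "twist": [0, 0, -0.1]},
    {"jaw": 0, "xyz": [0.6, -5.8, 29], "twist": [0, 0, -0.1]},
    {"jaw": 0, "xyz": [0.6, -5.8, 29], "twist": [0, 0, -0.1]},
    {"jaw": 0, "xyz": [0.6, -5.8, 29], "twist": [0, 0, -0.1]}
  ]
}}

```text
time: 4.72
tcp_pos: [0.4054, -0.2978, 0.3309]
tool_rot: [[-0.946, 0.323, 0.004], [0.323, 0.946, -0.002], [-0.004, -0.001, -1.0]]
contact_force: [-0.3, 0.1, 1.3]
opening: 0.0933
finger_force: 0.0
```

```bash
cat > look.py <<'E'
from h import *
import sys,pickle
np.set_printoptions(precision=4,suppress=True)
tag=sys.argv[1]
s=sense();c=cal("wrist");im=optics.read_camera("wrist")
pickle.dump((c,im,s),open(f"{tag}.pkl","wb"))
print(s["tcp_pos"],s["tool_rot"][:,1],s["joints"],s["time"])
for t in sys.argv[2:]:
    print(t,[(np.round(q["at"],1),round(q["score"],2)) for q in optics.landmark_of("wrist",t)[:2]])
cv2.imwrite(f"pics/{tag}.png",cv2.resize(im[:,:,::-1],(800,600),interpolation=cv2.INTER_CUBIC))
E
python3 look.py w1 plate plate_hole plate_edge holder stand block_mouth
```

```text
[ 0.4054 -0.2978  0.3309] [ 0.3228  0.9465 -0.0011] [ 0.3008  0.3163  0.398   1.711  -0.1337  1.1368  1.9791] 4.725
plate [(array([229.7, 128.9]), 0.66)]
plate_hole [(array([226.2, 135.6]), 0.77)]
plate_edge [(array([227.5, 114.3]), 0.9)]
holder [(array([232.5, 133.3]), 0.59)]
stand [(array([268.4, 223.2]), 0.97)]
block_mouth [(array([267.3, 252.4]), 0.83), (array([227. , 114.1]), 0.64)]
```

View pics/w1.png

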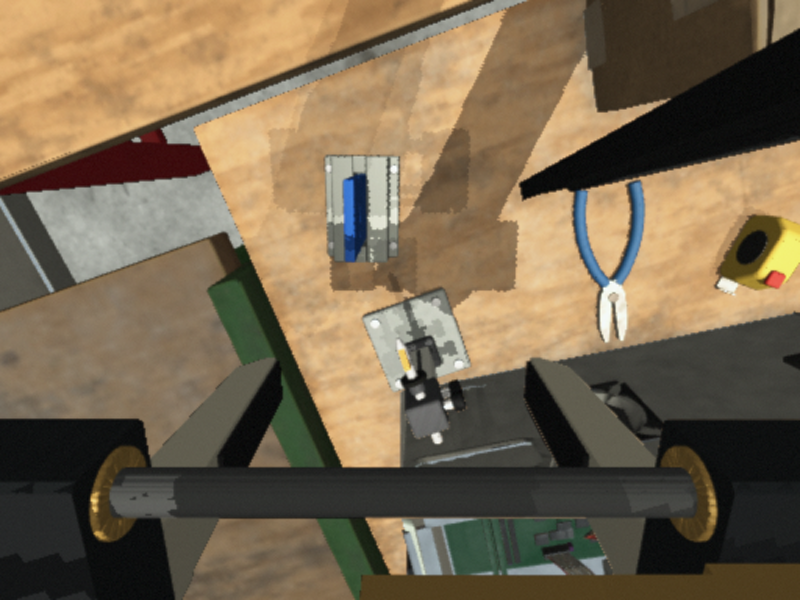

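The wrist view shows the block square to the image at (363,208), with the plate's top edge at about (349,219). The prong tip is at (402,342), pointing up toward the block.

```bash
python3 - <<'E'
from h import *
import pickle
np.set_printoptions(precision=4,suppress=True)
c,im,s=pickle.load(open("w1.pkl","rb"));S=cal("scene")
print("plate top ctr",atz(c,(223,140.5),.123)," ends",atz(c,(223,113.5),.123),atz(c,(223,167.5),.123))
print("holder o",atz(c,(232.5,133.3),0)," corners",[atz(c,(x*.64,y*.64),.03)[:2] for x,y in [(326,156),(399,156),(399,262),(329,262)]])
print("stand",atz(c,(268.4,223.2),0))
print("tip tri",tri([(c,(257.3,218.9)),(S,(249.6,299.9))]))
print("hole",tri([(c,(226.2,135.6)),(S,(207.2,312.8))]))
cv2.imwrite("pics/w1c.png",cv2.resize(im[80:290,190:330,::-1],None,fx=4,fy=4,interpolation=cv2.INTER_CUBIC)[:600])
hs=cv2.cvtColor(im,cv2.COLOR_RGB2HSV); m=((hs[...,0]>100)&(hs[...,0]<130)&(hs[...,1]>150)&(hs[...,2]>150)).astype(np.uint8); m[:, :200]=0; m[:,250:]=0; m[:100]=0;m[180:]=0
n=np.argwhere(m)[:,::-1]; print(len(n),cv2.minAreaRect(n.astype(np.float32)), [atz(c,q,.123)[:2] for q in cv2.boxPoints(cv2.minAreaRect(n.astype(np.float32)))])
E
```

```text
plate top ctr [ 0.3579 -0.3236  0.123 ]  ends [ 0.3301 -0.3131  0.123 ] [ 0.3871 -0.3346  0.123 ]
holder o [ 0.3627 -0.3244  0.    ]  corners [array([ 0.307 , -0.3365]), array([ 0.3278, -0.2753]), array([ 0.4184, -0.3064]), array([ 0.3971, -0.369 ])]
stand [ 0.5208 -0.3188  0.    ]
tip tri (array([ 0.4548, -0.3174,  0.1325]), [array([-1.5, -1.6]), array([ 1.1, -0.6])])
hole (array([ 0.3585, -0.3237,  0.0789]), [array([0.7, 0.9]), array([-0.6,  0.2])])
217 ((223.0, 133.0), (36.0, 6.0), 90.0) [array([ 0.3305, -0.3168]), array([ 0.3327, -0.3105]), array([ 0.3702, -0.3246]), array([ 0.368 , -0.3311])]
```

{"method": "jog_arm", "body": {
  "rows": [
    {"jaw": 0, "xyz": [3.6, -3.8, 5], "twist": [0, 0, 0]},
    {"jaw": 0, "xyz": [3.6, -3.8, 10], "twist": [0, 0, 0]},
    {"jaw": 0, "xyz": [3.6, -3.8, 13.1], "twist": [0, 0, 0]},
    {"jaw": 0, "xyz": [3.6, -3.8, 13.1], "twist": [0, 0, 0]},
    {"jaw": 0, "xyz": [3.6, -3.8, 13.1], "twist": [0, 0, 0]}
  ]
}}

```text
time: 5.7
tcp_pos: [0.3584, -0.3225, 0.199]
tool_rot: [[-0.946, 0.324, 0.002], [0.324, 0.946, -0.002], [-0.003, -0.001, -1.0]]
contact_force: [0.3, -0.3, 1.0]
opening: 0.0931
finger_force: 0.0
```

```bash
python3 look.py w2 plate plate_hole plate_edge holder; python3 - <<'E'
from h import *
import pickle
np.set_printoptions(precision=4,suppress=True)
c,im,s=pickle.load(open("w2.pkl","rb"))
p=s["tcp_pos"]; print("tip px",proj(c,p+s["tool_rot"][:,2]*.025)/.64, "plate top here",proj(c,[p[0],p[1],.123])/.64)
E
```

```text
[ 0.3584 -0.3225  0.199 ] [ 0.3236  0.9462 -0.0011] [ 0.4255  0.4328  0.37    1.9638 -0.2174  0.7801  2.1607] 5.7
plate [(array([259.1, 176. ]), 0.84)]
plate_hole []
plate_edge [(array([256.7, 165.2]), 0.74)]
holder [(array([257.8, 178.9]), 0.79)]
tip px [402.7243 377.9444] plate top here [402.9117 331.0563]
```

View pics/w2.png

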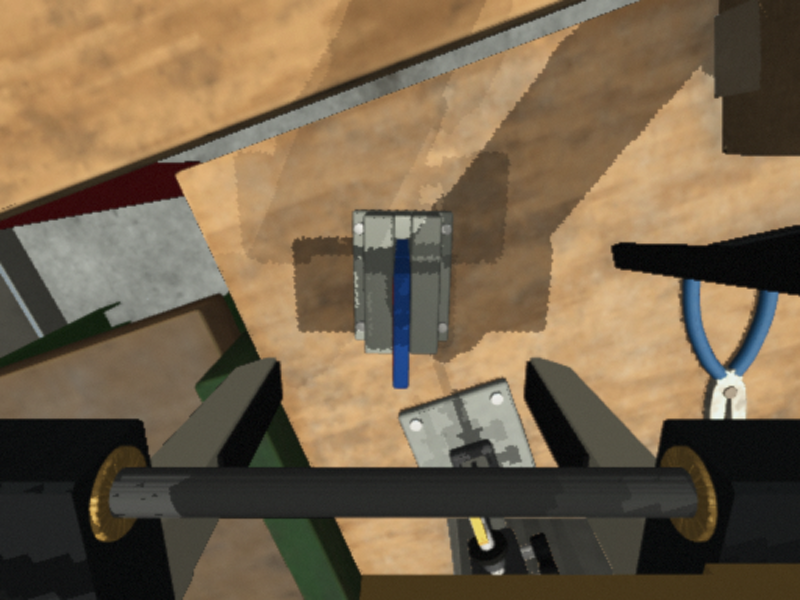

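The wrist view shows the plate directly between the fingers, at column 401 against the tool axis at 403, and parallel. Its near top edge is at row 388. I'll compute its offset along the width.

```bash
python3 - <<'E'
from h import *
import pickle
np.set_printoptions(precision=4,suppress=True)
c,im,s=pickle.load(open("w2.pkl","rb")); R=s["tool_rot"];p=s["tcp_pos"]
e=atz(c,(401*.64,388.5*.64),.123); print("near end, tool frame",R.T@(e-p), "-> plate centre tool x", (R.T@(e-p))[0]+.030)
# vertical profile of blue along column
for r in range(140,256,6): print(r,im[r,255:260].mean(0).round(), end=' ')
E
```

```text
near end, tool frame [-0.0307 -0.0009  0.0761] -> plate centre tool x -0.0006508832415523247
140 [182. 184. 168.] 146 [175. 178. 162.] 152 [140. 143. 132.] 158 [12. 32. 64.] 164 [15. 36. 72.] 170 [14. 33. 64.] 176 [18. 43. 89.] 182 [ 22.  50. 101.] 188 [ 22.  52. 103.] 194 [18. 44. 90.] 200 [20. 47. 95.] 206 [18. 44. 89.] 212 [ 22.  53. 107.] 218 [ 23.  53. 108.] 224 [ 31.  72. 142.] 230 [ 33.  72. 142.] 236 [ 32.  72. 140.] 242 [ 32.  72. 140.] 248 [ 84.  87. 117.] 254 [209. 173. 127.]
```

{"method": "jog_arm", "body": {
  "rows": [
    {"jaw": 0, "xyz": [-0.06, -0.08, 4], "twist": [0, 0, 0]},
    {"jaw": 0, "xyz": [-0.06, -0.08, 7], "twist": [0, 0, 0]},
    {"jaw": 0, "xyz": [-0.06, -0.08, 7.7], "twist": [0, 0, 0]},
    {"jaw": 150, "xyz": [-0.06, -0.08, 7.7], "twist": [0, 0, 0]},
    {"jaw": 190, "xyz": [-0.06, -0.08, 7.7], "twist": [0, 0, 0]},
    {"jaw": 190, "xyz": [-0.06, -0.08, 7.7], "twist": [0, 0, 0]},
    {"jaw": 190, "xyz": [-0.06, -0.08, 7.7], "twist": [0, 0, 0]},
    {"jaw": 190, "xyz": [-0.06, -0.08, 7.7], "twist": [0, 0, 0]}
  ],
  "squeeze": 40
}}

```text
time: 6.95
tcp_pos: [0.3579, -0.3226, 0.1209]
tool_rot: [[-0.946, 0.324, 0.0], [0.324, 0.946, -0.0], [-0.0, -0.0, -1.0]]
contact_force: [-0.2, -1.1, -0.5]
opening: 0.0477
finger_force: 0.0
```

{"method": "jog_arm", "body": {
  "rows": [
    {"jaw": 215, "xyz": [0, 0, 0], "twist": [0, 0, 0]},
    {"jaw": 255, "xyz": [0, 0, 0], "twist": [0, 0, 0]},
    {"jaw": 255, "xyz": [0, 0, 0], "twist": [0, 0, 0]},
    {"jaw": 255, "xyz": [0, 0, 0], "twist": [0, 0, 0]},
    {"jaw": 255, "xyz": [0, 0, 0], "twist": [0, 0, 0]}
  ],
  "squeeze": 40
}}

```text
time: 7.58
tcp_pos: [0.3578, -0.3226, 0.1206]
tool_rot: [[-0.946, 0.324, -0.0], [0.324, 0.946, -0.0], [0.0, -0.0, -1.0]]
contact_force: [-0.6, 0.6, -0.5]
opening: 0.0076
finger_force: 40.0
```

{"method": "jog_arm", "body": {
  "rows": [
    {"jaw": 255, "xyz": [0, 0, -1], "twist": [0, 0, 0]},
    {"jaw": 255, "xyz": [0, 0, -3], "twist": [0, 0, 0]},
    {"jaw": 255, "xyz": [0, 0, -6], "twist": [0, 0, 0]},
    {"jaw": 255, "xyz": [0, 0, -10], "twist": [0, 0, 0]},
    {"jaw": 255, "xyz": [0, 0, -10], "twist": [0, 0, 0.17]},
    {"jaw": 255, "xyz": [-1, 0.5, -10], "twist": [0, 0, 0.35]},
    {"jaw": 255, "xyz": [-2, 1, -10], "twist": [0, 0, 0.52]},
    {"jaw": 255, "xyz": [-3, 1.5, -10], "twist": [0, 0, 0.7]},
    {"jaw": 255, "xyz": [-4.3, 2, -10], "twist": [0, 0, 0.87]},
    {"jaw": 255, "xyz": [-4.3, 2, -10], "twist": [0, 0, 1.05]},
    {"jaw": 255, "xyz": [-4.3, 2, -10], "twist": [0, 0, 1.22]},
    {"jaw": 255, "xyz": [-4.3, 2, -10], "twist": [0, 0, 1.22]}
  ]
}}

```text
time: 9.07
tcp_pos: [0.405, -0.3171, 0.2208]
tool_rot: [[-0.023, 1.0, -0.001], [1.0, 0.023, 0.0], [0.0, -0.001, -1.0]]
contact_force: [0.2, -0.2, -1.4]
opening: 0.008
finger_force: 40.0
```

```bash
python3 look.py w3 plate plate_edge plate_hole stand block_mouth catch; python3 - <<'E'
from h import *
s=sense();print(s["tcp_pos"],s["contact_force"],s["opening"],s["finger_force"],s["joints"])
im=optics.read_camera("scene"); cv2.imwrite("pics/s3.png",cv2.resize(im[250:350,190:310,::-1],None,fx=6,fy=6,interpolation=cv2.INTER_CUBIC))
for t in ["plate_edge","plate_hole","block_mouth"]: print(t,[(np.round(q["at"],1),round(q["score"],2)) for q in optics.landmark_of("scene",t)[:2]])
E
```

```text
[ 0.405  -0.3171  0.2208] [ 0.9997  0.0234 -0.0005] [ 0.1434  0.5148  0.7244  1.857  -0.4194  0.9284  1.0843] 9.075
plate [(array([257.8, 199.1]), 0.85)]
plate_edge []
plate_hole []
stand [(array([353.4, 172.8]), 0.85)]
block_mouth [(array([378.1, 206.9]), 0.94)]
[ 0.40482778 -0.31760835  0.22082339] [ 0.62402211  1.14266023 -0.1640996 ] 0.0076183593796122885 39.99231219291687 [ 0.14524205  0.51452889  0.72328143  1.85688459 -0.41955481  0.92786481
  1.0836455 ]
plate_edge [(array([228.3, 271.9]), 0.84)]
plate_hole [(array([226.9, 281.9]), 0.76)]
block_mouth [(array([275.5, 304.2]), 0.62)]Traceback (most recent call last):
  File "look.py", line 9, in <module>
    print(t,[(np.round(q["at"],1),round(q["score"],2)) for q in optics.landmark_of("wrist",t)[:2]])
                                                                ~~~~~~~~~~~~~~~~~~^^^^^^^^^^^
ValueError: it knows: block_mouth, driver, holder, measure, multimeter, plate, plate_edge, plate_hole, pliers, reel, stand, torch
```

View pics/s3.png

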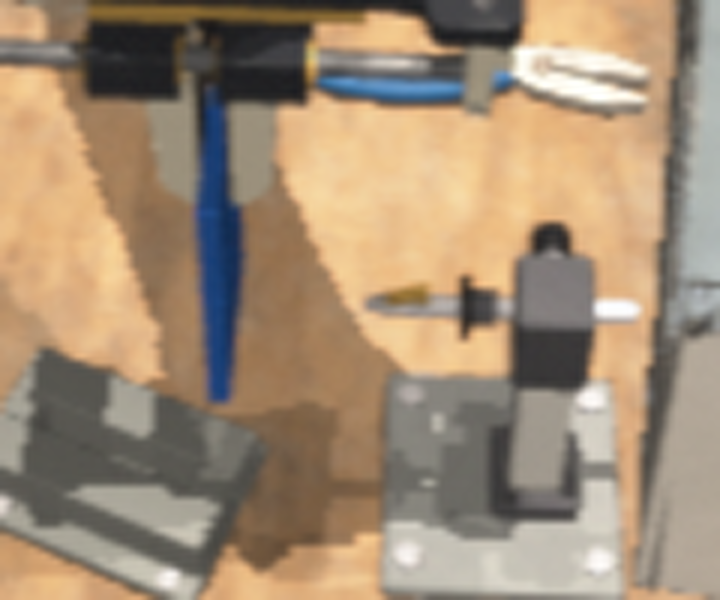

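The scene crop shows the plate held upright, edge-on to the camera, with its bottom at (220,400). The prong tip is at (368,303) and the block at (555,310).

```bash
python3 - <<'E'
from h import *
import pickle
np.set_printoptions(precision=4,suppress=True)
c,im,s=pickle.load(open("w3.pkl","rb")); c1=pickle.load(open("w1.pkl","rb"))[0];S=cal("scene")
print("mouth",tri([(c,(378.1,206.9)),(c1,(267.3,252.4)),(S,(275,304.3))]))
print(proj(c,[.455,-.3175,.1325]),proj(c,s["tcp_pos"]))
cv2.imwrite("pics/w3c.png",cv2.resize(im[140:260,270:430,::-1],(800,600),interpolation=cv2.INTER_CUBIC))
E
```

```text
mouth (array([ 0.507 , -0.3196,  0.1221]), [array([1.5, 1.3]), array([ 0.2, -1.4]), array([ 0.1, -0. ])])
[319.9982 208.6715] [257.0713 263.3289]
```

View pics/w3c.png

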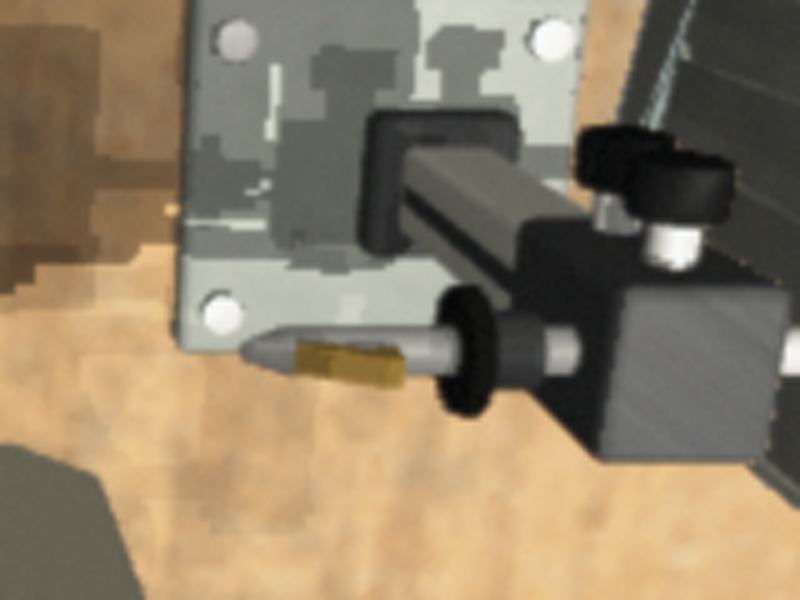

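The crop shows the prong level along x: tip at crop (243,351), i.e. image pixel (318.2,209.8), with the washer at about (465,351). The knobs are on the block's +y side, so its top is clear. I'll lower to insertion height short of the tip and triangulate again.

{"method": "jog_arm", "body": {
  "rows": [
    {"jaw": 255, "xyz": [0, -0.5, 2], "twist": [0, 0, 0]},
    {"jaw": 255, "xyz": [0, -0.5, 4.4], "twist": [0, 0, 0]},
    {"jaw": 255, "xyz": [0, -0.5, 4.4], "twist": [0, 0, 0]},
    {"jaw": 255, "xyz": [0, -0.5, 4.4], "twist": [0, 0, 0]}
  ]
}}

```text
time: 10.07
tcp_pos: [0.4003, -0.3182, 0.1774]
tool_rot: [[-0.021, 1.0, 0.001], [1.0, 0.021, -0.001], [-0.001, 0.001, -1.0]]
contact_force: [-0.1, -1.3, -0.9]
opening: 0.0079
finger_force: 40.0
```

```bash
python3 look.py w4 plate stand block_mouth;  python3 - <<'E'
from h import *
import pickle
np.set_printoptions(precision=4,suppress=True)
c,im,s=pickle.load(open("w4.pkl","rb")); print(proj(c,[.454,-.318,.1325]))
u,v=[int(q) for q in proj(c,[.465,-.318,.1325])]
x0=min(u-60,412-60)
print("crop origin",u-60,v-45); cv2.imwrite("pics/w4c.png",cv2.resize(im[v-45:v+45,u-60:u+60,::-1],None,fx=6,fy=6,interpolation=cv2.INTER_CUBIC))
E
```

```text
[ 0.4003 -0.3182  0.1774] [0.9998 0.0211 0.0008] [ 0.1833  0.5644  0.6799  1.918  -0.476   0.8236  1.1402] 10.075
plate [(array([259.6, 199.9]), 0.64)]
stand [(array([369.3, 179.9]), 0.86)]
block_mouth [(array([408.4, 222.6]), 0.59)]
[338.3452 229.8958]
crop origin 294 185
```

View pics/w4c.png

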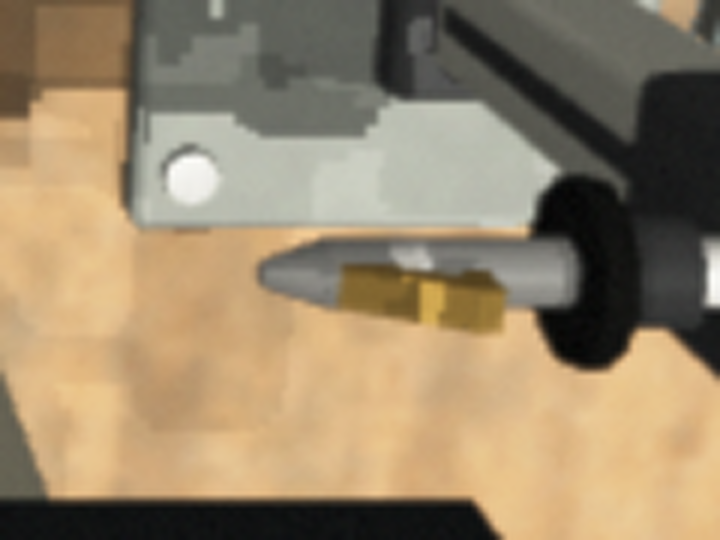

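The crop shows the tip at (258,272), image pixel (336.6,229.9), with the catch up and the washer at about (590,272).

```bash
python3 - <<'E'
from h import *
import pickle
np.set_printoptions(precision=4,suppress=True)
L=lambda n:pickle.load(open(n+".pkl","rb"))
c4,im,s=L("w4");c3=L("w3")[0];c1=L("w1")[0];S=cal("scene");T=cal("top")
t1,t3,t4,tS=(c1,(257.3,218.9)),(c3,(318.2,209.8)),(c4,(336.6,229.9)),(S,(250.3,300.0))
print(tri([t3,t4]));print(tri([t1,t3,t4]));print(tri([t3,t4,tS]));print(tri([t4,tS]))
# washer centre w3 (466,351), w4 (588,272); block front face-ish; 
print("washer",tri([(c3,(270+466/5-.4,140+351/5-.4)),(c4,(294+588/6-.42,185+272/6-.42))]))
for z in (.127,.13,.1325,.135): print(z,atz(c4,t4[1],z),atz(c3,t3[1],z),atz(S,tS[1],z))
# plate hole via scene s3, held pose: predicted
R=L("w3")[2]["tool_rot"];print("pred hole px",proj(S,np.array([.405,-.3173,.2208-.0426])))
print("pred plate bottom centre / s3 crop", (proj(S,[.405,-.3473,.2208-.1126])-[190,250])*6)
hs=cv2.cvtColor(im,cv2.COLOR_RGB2HSV);m=(hs[...,0]>100)&(hs[...,0]<130)&(hs[...,1]>150);m[:, :200]=0;m[:,320:]=0;m[300:]=0
a=np.argwhere(m);print(len(a),a.min(0),a.max(0))
for d in (-.03,.03):
  for x in (-.004,.004): print(proj(c4,s["tcp_pos"]+s["tool_rot"]@[d,x,.1126]),proj(c4,s["tcp_pos"]+s["tool_rot"]@[d,x,-.0024]))
E
```

```text
(array([ 0.4554, -0.3216,  0.124 ]), [array([-0.1,  0.1]), array([ 0.1, -0.1])])
(array([ 0.4514, -0.3144,  0.1432]), [array([-0.1, -1.5]), array([ 0.2, -0.3]), array([2.5, 1.5])])
(array([ 0.4537, -0.3187,  0.1314]), [array([-0.2, -0.3]), array([0.8, 0.2]), array([-0.2,  0.1])])
(array([ 0.4537, -0.3185,  0.1312]), [array([ 0.7, -0.1]), array([-0.2,  0.1])])
washer (array([ 0.49  , -0.3181,  0.1309]), [array([ 0.1, -0.1]), array([-0.1,  0.2])])
0.127 [ 0.4544 -0.3204  0.127 ] [ 0.4548 -0.3205  0.127 ] [ 0.454  -0.3157  0.127 ]
0.13 [ 0.4536 -0.3191  0.13  ] [ 0.4542 -0.3194  0.13  ] [ 0.4541 -0.3176  0.13  ]
0.1325 [ 0.4528 -0.318   0.1325] [ 0.4536 -0.3185  0.1325] [ 0.4541 -0.3192  0.1325]
0.135 [ 0.4521 -0.3169  0.135 ] [ 0.4531 -0.3176  0.135 ] [ 0.4542 -0.3208  0.135 ]
pred hole px [226.4267 285.2835]
pred plate bottom centre / s3 crop [215.5642 402.3498]
1831 [167 250] [298 266]
[252.8838 229.2957] [249.7272 314.9866]
[261.7596 229.2971] [264.5152 314.9885]
[252.5751 163.719 ] [248.816  210.6896]
[262.0516 163.7206] [265.3499 210.6922]
```

{"method": "jog_arm", "body": {
  "rows": [
    {"jaw": 255, "xyz": [-0.05, 0, 0.25], "twist": [0, 0, 0]},
    {"jaw": 255, "xyz": [-0.05, 2, 0.25], "twist": [0, 0, 0]},
    {"jaw": 255, "xyz": [-0.05, 4, 0.25], "twist": [0, 0, 0]},
    {"jaw": 255, "xyz": [-0.05, 4.6, 0.25], "twist": [0, 0, 0]},
    {"jaw": 255, "xyz": [-0.05, 4.6, 0.25], "twist": [0, 0, 0]},
    {"jaw": 255, "xyz": [-0.05, 4.6, 0.25], "twist": [0, 0, 0]}
  ]
}}

```text
time: 11.02
tcp_pos: [0.4449, -0.3174, 0.1742]
tool_rot: [[-0.02, 1.0, -0.001], [1.0, 0.02, 0.0], [0.0, -0.001, -1.0]]
contact_force: [-0.7, -0.2, -2.0]
opening: 0.0075
finger_force: 40.0
```

{"method": "jog_arm", "body": {
  "rows": [
    {"jaw": 255, "xyz": [0, 0.2, 0], "twist": [0, 0, 0]},
    {"jaw": 255, "xyz": [0, 0.4, 0], "twist": [0, 0, 0]},
    {"jaw": 255, "xyz": [0, 0.5, 0], "twist": [0, 0, 0]},
    {"jaw": 255, "xyz": [0, 0.5, 0], "twist": [0, 0, 0]}
  ]
}}

```text
time: 11.52
tcp_pos: [0.451, -0.3171, 0.1741]
tool_rot: [[-0.021, 1.0, -0.0], [1.0, 0.021, -0.0], [-0.0, -0.0, -1.0]]
contact_force: [0.3, -0.4, -1.6]
opening: 0.0079
finger_force: 40.0
```

{"method": "jog_arm", "body": {
  "rows": [
    {"jaw": 255, "xyz": [-0.12, 0, 0], "twist": [0, 0, 0]},
    {"jaw": 255, "xyz": [-0.12, 0.2, 0], "twist": [0, 0, 0]},
    {"jaw": 255, "xyz": [-0.12, 0.4, 0], "twist": [0, 0, 0]},
    {"jaw": 255, "xyz": [-0.12, 0.4, 0], "twist": [0, 0, 0]}
  ]
}}

```text
time: 12.02
tcp_pos: [0.4552, -0.3181, 0.1741]
tool_rot: [[-0.021, 1.0, -0.0], [1.0, 0.021, 0.0], [0.0, -0.0, -1.0]]
contact_force: [0.6, 0.1, -1.7]
opening: 0.0075
finger_force: 40.0
```

{"method": "jog_arm", "body": {
  "rows": [
    {"jaw": 255, "xyz": [0, 0.2, 0], "twist": [0, 0, 0]},
    {"jaw": 255, "xyz": [0, 0.3, 0], "twist": [0, 0, 0]},
    {"jaw": 255, "xyz": [0, 0.3, 0], "twist": [0, 0, 0]}
  ]
}}

```text
time: 12.4
tcp_pos: [0.4578, -0.318, 0.1739]
tool_rot: [[-0.021, 1.0, -0.001], [1.0, 0.021, 0.0], [0.0, -0.001, -1.0]]
contact_force: [-0.6, -1.0, -4.0]
opening: 0.0078
finger_force: 40.0
```

{"method": "jog_arm", "body": {
  "rows": [
    {"jaw": 255, "xyz": [0, 0, 0.05], "twist": [0, 0, 0]},
    {"jaw": 255, "xyz": [0, 0.2, 0.05], "twist": [0, 0, 0]},
    {"jaw": 255, "xyz": [0, 0.3, 0.05], "twist": [0, 0, 0]},
    {"jaw": 255, "xyz": [0, 0.3, 0.05], "twist": [0, 0, 0]}
  ]
}}

```text
time: 12.9
tcp_pos: [0.4612, -0.318, 0.1736]
tool_rot: [[-0.021, 1.0, 0.0], [1.0, 0.021, 0.0], [0.0, 0.0, -1.0]]
contact_force: [-0.5, 0.1, -3.9]
opening: 0.0076
finger_force: 40.0
```

{"method": "jog_arm", "body": {
  "rows": [
    {"jaw": 255, "xyz": [0, 0.2, 0], "twist": [0, 0, 0]},
    {"jaw": 255, "xyz": [0, 0.3, 0], "twist": [0, 0, 0]},
    {"jaw": 255, "xyz": [0, 0.3, 0], "twist": [0, 0, 0]}
  ]
}}

```text
time: 13.28
tcp_pos: [0.4641, -0.3179, 0.1736]
tool_rot: [[-0.021, 1.0, -0.0], [1.0, 0.021, 0.0], [0.0, -0.0, -1.0]]
contact_force: [-0.7, -0.3, -4.5]
opening: 0.0079
finger_force: 40.0
```

{"method": "jog_arm", "body": {
  "rows": [
    {"jaw": 255, "xyz": [0, 0, 0.06], "twist": [0, 0, 0]},
    {"jaw": 255, "xyz": [0, 0.2, 0.06], "twist": [0, 0, 0]},
    {"jaw": 255, "xyz": [0, 0.3, 0.06], "twist": [0, 0, 0]},
    {"jaw": 255, "xyz": [0, 0.3, 0.06], "twist": [0, 0, 0]}
  ]
}}

```text
time: 13.78
tcp_pos: [0.4671, -0.3183, 0.1733]
tool_rot: [[-0.021, 1.0, 0.0], [1.0, 0.021, -0.001], [-0.001, 0.0, -1.0]]
contact_force: [-1.1, 0.3, 0.1]
opening: 0.0077
finger_force: 40.0
```

{"method": "jog_arm", "body": {
  "rows": [
    {"jaw": 255, "xyz": [0, 0.2, 0], "twist": [0, 0, 0]},
    {"jaw": 255, "xyz": [0, 0.3, 0], "twist": [0, 0, 0]},
    {"jaw": 255, "xyz": [0, 0.3, 0], "twist": [0, 0, 0]}
  ]
}}

```text
time: 14.15
tcp_pos: [0.47, -0.318, 0.1731]
tool_rot: [[-0.021, 1.0, -0.0], [1.0, 0.021, -0.0], [-0.0, -0.0, -1.0]]
contact_force: [-2.1, -0.6, 0.6]
opening: 0.0075
finger_force: 40.0
```

{"method": "jog_arm", "body": {
  "rows": [
    {"jaw": 255, "xyz": [0, 0.2, 0], "twist": [0, 0, 0]},
    {"jaw": 255, "xyz": [0, 0.4, 0], "twist": [0, 0, 0]},
    {"jaw": 255, "xyz": [0, 0.5, 0], "twist": [0, 0, 0]},
    {"jaw": 255, "xyz": [0, 0.5, 0], "twist": [0, 0, 0]}
  ]
}}

```text
time: 14.65
tcp_pos: [0.4763, -0.3177, 0.1733]
tool_rot: [[-0.022, 1.0, 0.002], [1.0, 0.022, -0.001], [-0.001, 0.002, -1.0]]
contact_force: [0.5, 0.1, 0.2]
opening: 0.0078
finger_force: 40.0
```

{"method": "jog_arm", "body": {
  "rows": [
    {"jaw": 255, "xyz": [0, 0.2, 0], "twist": [0, 0, 0]},
    {"jaw": 255, "xyz": [0, 0.4, 0], "twist": [0, 0, 0]},
    {"jaw": 255, "xyz": [0, 0.4, 0], "twist": [0, 0, 0]}
  ]
}}

```text
time: 15.02
tcp_pos: [0.4795, -0.3177, 0.1731]
tool_rot: [[-0.021, 1.0, 0.001], [1.0, 0.021, -0.0], [-0.0, 0.001, -1.0]]
contact_force: [-0.1, 0.3, -0.4]
opening: 0.0077
finger_force: 40.0
```

{"method": "jog_arm", "body": {
  "rows": [
    {"jaw": 255, "xyz": [0, 0.2, 0], "twist": [0, 0, 0]},
    {"jaw": 255, "xyz": [0, 0.3, 0], "twist": [0, 0, 0]},
    {"jaw": 255, "xyz": [0, 0.3, 0], "twist": [0, 0, 0]}
  ]
}}

```text
time: 15.4
tcp_pos: [0.4822, -0.3173, 0.1727]
tool_rot: [[-0.021, 1.0, -0.0], [1.0, 0.021, 0.0], [0.0, -0.0, -1.0]]
contact_force: [0.3, -0.0, -0.6]
opening: 0.0078
finger_force: 40.0
```

{"method": "jog_arm", "body": {
  "rows": [
    {"jaw": 255, "xyz": [0, 0.1, 0], "twist": [0, 0, 0]},
    {"jaw": 255, "xyz": [0, 0.1, 0], "twist": [0, 0, 0]}
  ]
}}

```text
time: 15.65
tcp_pos: [0.4831, -0.3175, 0.173]
tool_rot: [[-0.021, 1.0, -0.0], [1.0, 0.021, 0.0], [0.0, -0.0, -1.0]]
contact_force: [-0.5, 0.5, -0.7]
opening: 0.0077
finger_force: 40.0
```

{"method": "jog_arm", "body": {
  "rows": [
    {"jaw": 255, "xyz": [0, 0.1, 0], "twist": [0, 0, 0]},
    {"jaw": 255, "xyz": [0, 0.1, 0], "twist": [0, 0, 0]}
  ]
}}

```text
time: 15.9
tcp_pos: [0.4838, -0.3176, 0.173]
tool_rot: [[-0.021, 1.0, -0.0], [1.0, 0.021, 0.0], [0.0, -0.0, -1.0]]
contact_force: [-0.1, 0.9, -1.5]
opening: 0.0074
finger_force: 40.0
```

{"method": "jog_arm", "body": {
  "rows": [
    {"jaw": 255, "xyz": [0, 0.1, 0], "twist": [0, 0, 0]},
    {"jaw": 255, "xyz": [0, 0.1, 0], "twist": [0, 0, 0]}
  ]
}}

```text
time: 16.15
tcp_pos: [0.4843, -0.3176, 0.173]
tool_rot: [[-0.021, 1.0, -0.001], [1.0, 0.021, 0.0], [0.0, -0.001, -1.0]]
contact_force: [-1.5, 0.0, -0.1]
opening: 0.0079
finger_force: 40.0
```

{"method": "jog_arm", "body": {
  "rows": [
    {"jaw": 255, "xyz": [0, 0.1, 0], "twist": [0, 0, 0]},
    {"jaw": 255, "xyz": [0, 0.1, 0], "twist": [0, 0, 0]},
    {"jaw": 255, "xyz": [0, 0.1, 0], "twist": [0, 0, 0]}
  ]
}}

```text
time: 16.52
tcp_pos: [0.4851, -0.3176, 0.173]
tool_rot: [[-0.021, 1.0, -0.001], [1.0, 0.021, 0.0], [0.0, -0.001, -1.0]]
contact_force: [-4.5, 0.7, 0.5]
opening: 0.0078
finger_force: 40.0
```

{"method": "jog_arm", "body": {
  "rows": [
    {"jaw": 255, "xyz": [0, 0.05, 0], "twist": [0, 0, 0]},
    {"jaw": 255, "xyz": [0, 0.05, 0], "twist": [0, 0, 0]}
  ]
}}

```text
time: 16.77
tcp_pos: [0.4856, -0.3176, 0.173]
tool_rot: [[-0.021, 1.0, -0.002], [1.0, 0.021, 0.0], [0.0, -0.002, -1.0]]
contact_force: [-5.4, 0.6, 0.6]
opening: 0.0078
finger_force: 40.0
```

{"method": "jog_arm", "body": {
  "rows": [
    {"jaw": 255, "xyz": [0, -0.08, 0], "twist": [0, 0, 0]},
    {"jaw": 255, "xyz": [0, -0.08, 0.1], "twist": [0, 0, 0]},
    {"jaw": 255, "xyz": [0, -0.08, 0.18], "twist": [0, 0, 0]},
    {"jaw": 255, "xyz": [0, -0.08, 0.18], "twist": [0, 0, 0]}
  ]
}}

```text
time: 17.27
tcp_pos: [0.4855, -0.3177, 0.1712]
tool_rot: [[-0.021, 1.0, -0.0], [1.0, 0.021, -0.0], [-0.0, -0.0, -1.0]]
contact_force: [-5.8, 0.3, 1.1]
opening: 0.0082
finger_force: 40.0
```

{"method": "jog_arm", "body": {
  "rows": [
    {"jaw": 255, "xyz": [0, 0, 0.05], "twist": [0, 0, 0]},
    {"jaw": 255, "xyz": [0, 0, 0.05], "twist": [0, 0, 0]}
  ]
}}

```text
time: 17.52
tcp_pos: [0.4855, -0.3177, 0.1707]
tool_rot: [[-0.021, 1.0, -0.0], [1.0, 0.021, -0.0], [-0.0, -0.0, -1.0]]
contact_force: [-5.4, -0.5, 0.8]
opening: 0.0077
finger_force: 40.0
```

{"method": "jog_arm", "body": {
  "rows": [
    {"jaw": 255, "xyz": [0, -0.06, 0.06], "twist": [0, 0, 0]},
    {"jaw": 255, "xyz": [0, -0.06, 0.06], "twist": [0, 0, 0]},
    {"jaw": 255, "xyz": [0, -0.06, 0.06], "twist": [0, 0, 0]}
  ]
}}

```text
time: 17.9
tcp_pos: [0.4852, -0.3177, 0.1703]
tool_rot: [[-0.021, 1.0, 0.0], [1.0, 0.021, -0.0], [-0.0, 0.0, -1.0]]
contact_force: [-5.1, 0.7, 1.7]
opening: 0.0077
finger_force: 40.0
```

{"method": "jog_arm", "body": {
  "rows": [
    {"jaw": 255, "xyz": [0, 0, 0.05], "twist": [0, 0, 0]},
    {"jaw": 255, "xyz": [0, 0, 0.05], "twist": [0, 0, 0]}
  ]
}}

```text
time: 18.15
tcp_pos: [0.4853, -0.3178, 0.1701]
tool_rot: [[-0.021, 1.0, 0.001], [1.0, 0.021, -0.0], [-0.0, 0.001, -1.0]]
contact_force: [-5.6, 0.6, 5.7]
opening: 0.008
finger_force: 40.0
```

{"method": "jog_arm", "body": {
  "rows": [
    {"jaw": 255, "xyz": [0, -0.05, -0.05], "twist": [0, 0, 0]},
    {"jaw": 225, "xyz": [0, -0.05, -0.05], "twist": [0, 0, 0]},
    {"jaw": 215, "xyz": [0, -0.05, -0.05], "twist": [0, 0, 0]},
    {"jaw": 205, "xyz": [0, -0.05, -0.05], "twist": [0, 0, 0]},
    {"jaw": 205, "xyz": [0, -0.05, -0.05], "twist": [0, 0, 0]},
    {"jaw": 205, "xyz": [0, -0.05, -0.05], "twist": [0, 0, 0]}
  ],
  "squeeze": 20
}}

```text
time: 18.9
tcp_pos: [0.4849, -0.3175, 0.1701]
tool_rot: [[-0.021, 1.0, 0.0], [1.0, 0.021, -0.0], [-0.0, 0.0, -1.0]]
contact_force: [-0.1, -1.0, 0.3]
opening: 0.0186
finger_force: 0.0
```

```bash
python3 - <<'E'
from h import *
s=sense();print(s["tcp_pos"],s["contact_force"],s["opening"],s["finger_force"])
a=optics.read_camera("scene")[265:340,210:310]; b=optics.read_camera("wrist")[100:300,190:420]
A=cv2.resize(a,(400,300),interpolation=cv2.INTER_CUBIC);B=cv2.resize(b,(400,348),interpolation=cv2.INTER_CUBIC)[:300]
cv2.imwrite("pics/s5.png",np.hstack([A,B])[:,:,::-1])
E
```

```text
[ 0.4848656  -0.31751787  0.17014463] [-0.11236934 -0.97608156  0.29865173] 0.018550307129123887 0.0
```

{"method": "jog_arm", "body": {
  "rows": [
    {"jaw": 205, "xyz": [0, 0, -1], "twist": [0, 0, 0]},
    {"jaw": 205, "xyz": [0, 0, -3], "twist": [0, 0, 0]},
    {"jaw": 205, "xyz": [0, 0, -6], "twist": [0, 0, 0]},
    {"jaw": 205, "xyz": [0, -2, -10], "twist": [0, 0, 0]},
    {"jaw": 205, "xyz": [0, -5, -12], "twist": [0, 0, 0]},
    {"jaw": 205, "xyz": [0, -5, -12], "twist": [0, 0, 0]},
    {"jaw": 205, "xyz": [0, -5, -12], "twist": [0, 0, 0]}
  ]
}}

```text
time: 19.88
tcp_pos: [0.4353, -0.318, 0.2901]
tool_rot: [[-0.022, 1.0, 0.001], [1.0, 0.022, 0.001], [0.001, 0.001, -1.0]]
contact_force: [0.0, -0.6, 0.6]
opening: 0.018
finger_force: 0.0
```

```bash
python3 - <<'E'
from h import *
s=sense();print(s["tcp_pos"],s["contact_force"],s["opening"],s["finger_force"])
a=optics.read_camera("scene")[265:340,210:310]
c=cal("wrist");im=optics.read_camera("wrist");u,v=[int(q) for q in proj(c,[.48,-.318,.14])];print(u,v)
u=min(max(u,50),460);v=min(max(v,38),345)
b=im[v-38:v+37,u-50:u+50]
for n,p in (("scene","plate"),("wrist","plate"),("scene","plate_hole"),("scene","plate_edge"),("wrist","plate_edge")): print(n,p,[(np.round(q["at"],1),round(q["score"],2)) for q in optics.landmark_of(n,p)[:2]])
S=cal("scene");print("pred hole, edge",proj(S,[.484,-.3177,.128]),proj(S,[.484,-.2877,.128]),proj(c,[.484,-.2877,.128]))
cv2.imwrite("pics/s6.png",np.hstack([cv2.resize(q,(400,300),interpolation=cv2.INTER_CUBIC) for q in (a,b)])[:,:,::-1])
E
```

```text
[ 0.43534299 -0.31801273  0.29007065] [ 0.04586378 -0.55523036  0.58122611] 0.01801629392528814 0.0
302 187
scene plate [(array([265.1, 319.4]), 0.76)]
wrist plate [(array([294.6, 170.5]), 0.94), (array([314.7, 161.8]), 0.28)]
scene plate_hole [(array([264.2, 297.9]), 0.57), (array([270.8, 260.7]), 0.39)]
scene plate_edge [(array([267.5, 285.1]), 0.82), (array([275.5, 331.1]), 0.39)]
wrist plate_edge [(array([302.5, 158.9]), 0.94)]
pred hole, edge [264.41722213 301.34276552] [264.83545011 289.12235193] [306.6358909  155.18554282]
```

View pics/s6.png

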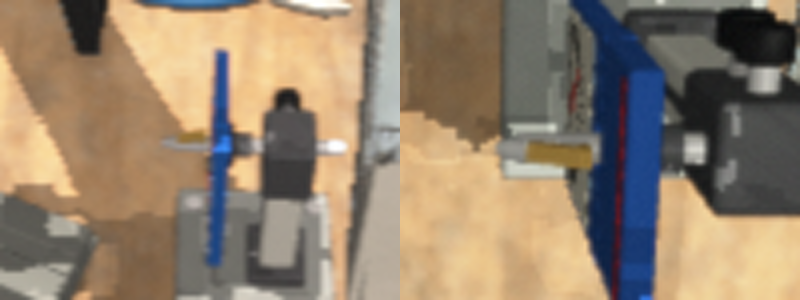

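The plate hangs upright on the prong with its striped face outward, and the brass catch is fully raised in front of it. The gripper is clear of everything.

```bash
python3 -c "
from workcell import workorder
print(workorder.sign_off())"
```

```text
the job is handed in; nothing more can be done
None
```

The gauge plate hangs on the hook with its graduated face outward. It went past the catch and onto the washer with a push of about 6 N at most, was released there, and the job is signed off; the last picture shows the catch sprung up in front, though the washer itself was hidden from view.

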